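# Put the printing block away and click its case shut

### The arm

A 6-joint arm with a two-finger parallel gripper is mounted at the origin on a cart in front of the work surface, level with it; the furniture and walls round the work are solid. World frame = base frame: x ahead of the robot, y to its left, z up, the work surface at z = 0. Lengths are in m, angles in rad, forces in N, time in s.
With the tool pointing down it reaches from about 0.25 to 0.725 m from the base axis. Payload 4 kg.
Tool frame: the origin (TCP) lies midway between the tips of the shut fingers; the grasp point (between the pads) lies 19 mm behind it; z points along the fingers, y is the line along which they close (so a half turn about z gives the same grasp; the last joint's range is limited). The gripper opens to 85 mm and grips with 20 to 120 N. Pads are 22 mm wide; open, the fingers measure 114 mm over their backs; the gripper's body (76 mm by 85 mm) begins 54 mm behind the grasp point. The pads swing forward as they close: fully open they stand 13 mm farther back than shut.
Start: joints at [-1.229, 0.241, 0.005, 1.335, 0, 1.571], TCP at [0.168, -0.471, 0.231] pointing down, gripper open.
Joint ranges: [-2.72, 2.72], [-1.05, 1.87], [-1.09, 1.28], [-1.99, 2.15], [-1.42, 1.44], [-3.14, 3.14]. Speed limits (rad/s): [2.79, 2.79, 3.14, 3.14, 3.14, 3.14].

### API

Orientations are given as a unit quaternion [x, y, z, w].
In Python, from workcell import get_obs, camera, job_done, silhouettes gives the robot as it stands. The module is installed in compiled form; this text tells all that it offers.
- The arm moves only by the tool drive_tool, never from a script. Its argument "increments" is a list of rows, each a list of 3 entries, a list of its own where there are three numbers: the shift along the world's x, y, z in mm, then the turn, a rotation vector about the world's x, y, z in degrees, then the opening, from 0 (shut) to 1 (fully open). A call has 1 to 8 rows; each row shifts and turns the commanded pose from where the row before left it; what a row does not reach is not made up. A row lasts 1/12 s, in which the tool goes at most 41.7 mm and 7.16 degrees, less where a joint would pass 70% of its speed; a pose out of reach is approached as far as the arm can. A call is refused whole if a number of a shift passes 41.7 or a number of a turn 7.16, either way. A call with a gripper value outside its range is refused whole. The fingers move at their own pace and stop on an object; the grip force is fixed at half the most. Time passes only in rows, so rows that do not move let the fingers close. It gives the time, the measured TCP pose, the force, the opening and the grip force at its end, in the units of the state.
- get_obs(): the state, without advancing time (a new reading comes with each control period).
- camera(name): name is "scene" or "top"; returns a dict with "image" (480x640x3 uint8, red, green, blue), "K" (3x3 intrinsics, pixels), "view" (4x4, takes a point from world to camera coordinates). Camera axes: x right, y down, z forward; pixel columns grow to the right and rows downward; lengths in m; the calibration is good to about 2 mm. A picture is of the moment at which its call begins. There is no depth.
- job_done(): hands the job in; it is judged then, once.
Trained networks look in a picture, given as the dict that the camera call returned (one of the last four; its "shot" number tells which), for a name from the list of things; names that differ only in an ending like _2 or _b are one class to them, and where a whole thing is asked for, a point or a joint stands for the part that bears it (a point fixed in the world has none). Each returns a list of dicts, best first, with "conf" (0 to 1); they miss things now and then, are a little off and sometimes report something else, mostly with a low value. They report only what shows in the picture. A call takes as long as a camera call. They do not tell look-alikes from the thing itself.
- silhouettes(query, picture): "region" (480x640 bool, what is visible of it) and "bbox" ([left, top, right, bottom] in pixels, round what is visible of it).
The state is a dict: "clock": time; "joint_pos": joint angles; "joint_vel": joint speeds; "tau": joint torques, N m; "eef_pos": TCP position; "tool_rot": TCP orientation; "ft_force": force on the tool from outside, world axes, zero at the start; "ft_torque": the same for the moment, N m; "grip_width": finger opening in m; "grasp_force": force on a finger pad.
Only numpy, scipy, OpenCV 4.12 (cv2) and the standard library are available. Lean on these libraries where they do the work, as an engineer would, in place of code of your own. Each camera call takes 0.05 s, during which the arm holds its last target. There are 200 camera calls.

### The job

Put the wooden printing block away: stand it upright on its feet inside the open wooden case, fold the case's hinged lid down over it, and press the lid's free edge down past the spring catch until it clicks and the lid stays fully shut. Press gently and feel for the click, never force the case or the lid, and leave the other things on the table where they are.

Things in the scene. Friction and masses are not known exactly. Their poses are not given: they have to be found in the camera images.
- print_block_a: brown wooden printing block, 50 (x) x 62 (y) x 68 mm, 85 g: a plate (underside 8 mm, top 28 mm above the table) on carved feet, with a round turned grip at its centre, at most 28 mm thick, from 28 to 68 mm height. Origin: centre of the underside of the feet; z up.
- case: light wooden storage case, screwed down by its plywood base board (134 x 134 x 10 mm). Origin: centre of the board's underside; z up, x from catch side to hinge side, y along the hinge. An open box stands over it on four levelling screws, set anew each time and not measured: box, lid and catch lie up to 12 mm higher or lower than nominal. More than 25 N from the robot on any of it forces it.
- case_well (a point): centre of the box's inner floor, nominal: 29 mm above the case origin (really 17 to 41 mm). The box is 94 (x) x 110 (y) x 84 mm outside, walls and floor 5 mm, inside 84 x 100 x 79 mm deep; its rim lies nominally 108 mm above the case origin.
- case_hinge (a point): middle of the lid's hinge axis, nominal: x +47, y 0, z 109 mm from the case origin (z really 97 to 121). The axis runs along the case's y. The lid is a wooden plate, 110 mm along y, free edge 113 mm from the axis, outer face 7 mm from the axis (on top when shut), 120 g.
- case_catch (a point): where to press the shut lid, nominal: on its outer face in the middle of its width, 97 mm from the hinge axis (x -50, y 0, z 116 mm from the case origin; z really 104 to 128, to be felt). Below it, outside the front wall, is the catch: a sprung steel roller 10 mm below the rim, passed by a steel tongue that hangs 20 mm down from the lid's free edge.
- lid (a joint): angle of the lid, rad: 0 = shut and clicked, grows as it opens; 1.57 = upright, starts at 1.75 to 2.1 (leaning back). The hinge is stiff (0.11 N m): the lid stays where it is left. At about 0.1 the tongue meets the roller; passing it takes about 7 to 11 N pressed at case_catch, more nearer the hinge; then, below about 0.02, the lid snaps to 0 and is held there on firm rubber stops.
- cutter_star: bystander: tin star-shaped cutter, 53 x 52 x 20 mm, origin at the centre of its underside
- jar_2: bystander: lidded jar, 65 mm wide, 97 mm tall, origin at the centre of its underside
- pot_1: bystander: low round pot, 69 mm wide, 41 mm tall, origin at the centre of its underside
Things that resemble listed ones, but are neither listed nor needed, are in the scene too. Several things have the shape of the print_block_a; the one meant has the colours described above.

How it is judged:
By the outcome, as a careful person would: the job done as asked, in the order asked, and still so for the second after the job is handed in, with the robot touching nothing.
It also fails if it takes over 72 s, if anything falls off the work surface, if the arm or the gripper's body presses on something with over 40 N, if the wrist force passes 120 N, or if a joint passes its speed limit or range.

## Working session

There is one attempt and no reset: what is moved stays moved. The work goes in short steps, Python scripts to look and compute and a tool call to move; the robot and the scene stay as the last step left them, time stands still between calls to the robot, and variables do not carry over. Pictures are saved under pics/ and viewed, at most 10 in all, crops included, and the job is handed in when it is done.

Besides the shell and the picture viewer there is one more tool, called after ">>>" as name(argument=value, ...), one argument or row to a line, values as JSON. drive_tool: Moves the arm, as the interface text tells. Its arguments: {"type":"object","properties":{"increments":{"type":"array"}},"required":["increments"]}

```bash
mkdir -p pics
cat > h.py <<'E'
import numpy as np, cv2
from workcell import *
def ray(P,uv):
    K,V=np.array(P['K']),np.array(P['view']); R,t=V[:3,:3],V[:3,3]
    return -R.T@t, R.T@np.linalg.inv(K)@np.array([uv[0],uv[1],1.])
def onz(P,uv,z):
    o,d=ray(P,uv); return o+d*(z-o[2])/d[2]
def proj(P,X):
    X=np.atleast_2d(X); V=np.array(P['view']); c=X@V[:3,:3].T+V[:3,3]; q=c@np.array(P['K']).T; return q[:,:2]/q[:,2:]
def save(n,im): cv2.imwrite('pics/'+n,np.ascontiguousarray(im[:,:,::-1]))
E
python3 - <<'E'
from h import *
for n in("scene","top"):
    P=camera(n); save(n+'0.png',P['image'])
    print(n,ray(P,(320,240)))
    for q in("print_block_a","case","lid","cutter_star","jar_2","pot_1"):
        for r in silhouettes(q,P)[:4]:
            m=r['region'];v,u=np.nonzero(m)
            print(q,round(r['conf'],2),r['bbox'],m.sum(),onz(P,(u.mean(),v.mean()),0.02).round(3),P['image'][m].mean(0).round())
print(get_obs())
E
```

```text
scene (array([ 0.10088707, -0.9908393 ,  0.81057886]), array([ 0.3818478 ,  0.73652323, -0.55839422]))
print_block_a 0.86 [229.0, 188.5, 253.3, 219.6] 413 [0.524 0.326 0.02 ] [ 35.  74. 144.]
print_block_a 0.61 [258.1, 208.2, 289.9, 234.2] 373 [0.567 0.192 0.02 ] [99. 69. 44.]
case 0.77 [282.6, 198.1, 382.7, 330.6] 6444 [ 0.622 -0.071  0.02 ] [146. 117.  86.]
lid 0.98 [330.6, 197.4, 377.2, 266.3] 2030 [0.741 0.049 0.02 ] [160. 128.  94.]
cutter_star 0.67 [243.7, 266.0, 261.4, 284.1] 142 [ 0.437 -0.01   0.02 ] [129. 124. 117.]
jar_2 0.87 [362.3, 195.6, 389.4, 244.4] 528 [0.833 0.082 0.02 ] [155.  99.  91.]
pot_1 0.68 [297.3, 371.9, 336.7, 412.2] 1334 [ 0.411 -0.379  0.02 ] [187. 182. 181.]
top (array([ 0.42022729, -0.02137177,  1.2684926 ]), array([ 0.16390797, -0.01354271, -0.98651632]))
print_block_a 0.89 [235.6, 253.4, 255.1, 277.4] 454 [0.557 0.168 0.02 ] [130.  94.  63.]
print_block_a 0.88 [173.6, 265.0, 199.6, 288.9] 447 [0.519 0.317 0.02 ] [ 54. 108. 205.]
case 0.89 [332.6, 216.7, 391.3, 295.2] 3190 [ 0.59 -0.15  0.02] [184. 167. 128.]
lid 0.63 [334.3, 215.0, 381.4, 249.4] 1156
[... 410 characters left out ...]
': array([-1.22900486e+00,  2.40532240e-01,  4.99228493e-03,  1.33523954e+00,
       -3.58363461e-06,  1.57081552e+00]), 'joint_vel': array([ 1.16510384e-03, -1.16305014e-03,  6.95276506e-04, -6.73063706e-05,
        6.53354920e-04,  7.63764471e-04]), 'tau': array([ 9.04390818e-04, -3.72079468e+01,  2.52641827e+01,  8.33642152e-04,
        2.94806459e-04, -2.27184628e-06]), 'eef_pos': array([ 0.16758012, -0.47105969,  0.23133739]), 'tool_rot': array([ 9.85434461e-01,  1.70055648e-01, -3.34134248e-07,  8.59946954e-06]), 'ft_force': array([-0.21062461,  0.72378442, -0.43224485]), 'ft_torque': array([ 0.03321516, -0.03643457, -0.08946138]), 'grasp_force': 0.0, 'grip_width': 0.08523011616066814}
```

View pics/scene0.png

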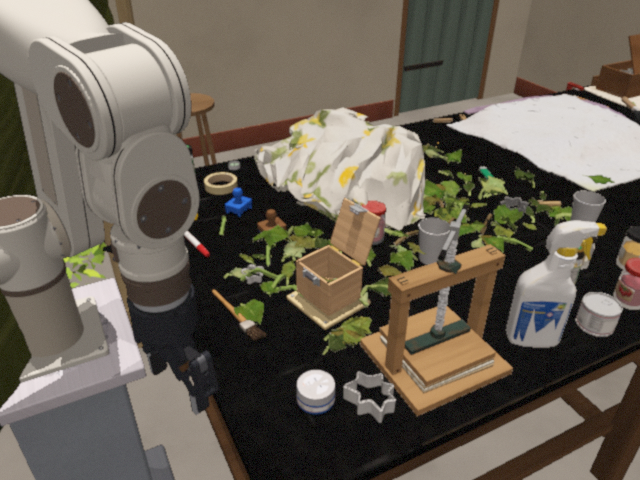

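View pics/top0.png

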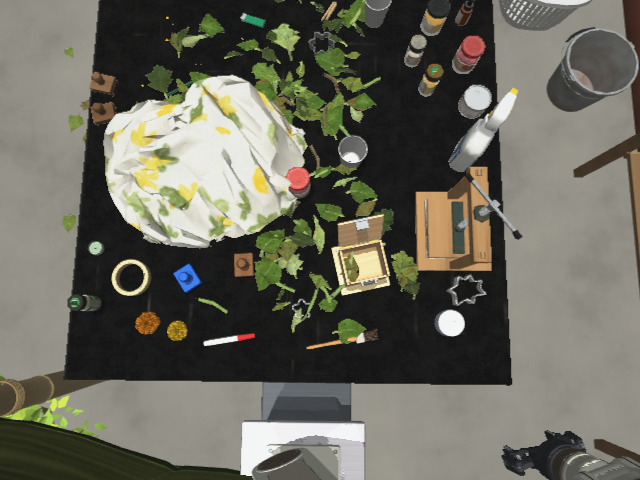

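The two views show three candidates for the block:
- Brown block: top (243,265), scene (271,220).
- Blue block: top (187,277). It has the same shape but the wrong colour.
- Two brown things at the far-left table edge: top (102,83) and (102,112).

The block at (243,265) fits on colour and is within reach. The case is at top (361,262), with its lid towards the far side. I'll confirm both in an enlarged crop.

Run:
```python
from h import *
T=camera("top");S=camera("scene")
def c(P,x,y,w,h): return cv2.resize(P['image'][y:y+h,x:x+w],(400,300),interpolation=cv2.INTER_CUBIC)
save('crop1.png',np.vstack([np.hstack([c(T,160,235,120,90)[:,:],c(T,305,200,120,90)]),np.hstack([c(S,220,180,80,60),c(S,275,190,200,150)])]))
for uv in((102,83),(102,112)): print(onz(T,uv,.02))
for q,P in(("case",T),("lid",T),("print_block_a",T)):
    for r in silhouettes(q,P)[:1]:
        cs,_=cv2.findContours(r['region'].astype(np.uint8),0,2); k=max(cs,key=cv2.contourArea); print(q,r['bbox'],cv2.minAreaRect(k))
# block rectangle via plate colour
b=T['image'][245:285,228:262].astype(int); print(np.where((b[...,0]>70)&(b[...,0]-b[...,2]>35),b[...,0],0)[5:36:1,3:32])
```

```text
[1.07542506 0.59090837 0.02      ]
[0.98751103 0.583621   0.02      ]
case [334.9, 215.0, 392.4, 295.1] ((359.4539794921875, 254.68344116210938), (75.15088653564453, 54.12883758544922), 83.23382568359375)
lid [335.8, 211.9, 386.8, 248.3] ((360.7633972167969, 231.72926330566406), (27.727685928344727, 50.077457427978516), 77.90524291992188)
print_block_a [236.1, 252.2, 253.7, 276.5] ((243.0, 264.0), (22.0, 18.0), 90.0)
[[  0   0   0   0   0   0   0   0   0   0   0   0   0   0   0   0   0   0
    0   0   0   0   0   0   0   0   0   0   0]
 [  0   0   0   0   0   0   0   0   0   0   0   0   0   0   0   0   0   0
    0   0   0   0   0   0   0   0   0   0   0]
 [  0   0   0   0   0   0   0   0   0   0   0   0   0   0   0   0   0   0
    0   0   0   0   0   0   0   0   0   0   0]
 [  0   0   0   0   0   0   0   0   0   0   0   0   0  86  95 100 106 125
  138 141 121   0   0   0   0   0   0   0   0]
 [  0   0   0 110 136 149 155 152 147 145 144 147 150 148 146 149 154 156
  156 157 148  95   0   0   0   0   0   0   0]
 [  0   0   0 129 158 158 156 153 149 144 144 147 149 147 146 148 152 154

[... 2372 characters left out ...]
160 159 157 154 150 122 133 145 140 132 131 132
  132 123 117 108   0   0   0  84  89  90  84]
 [  0   0   0   0 104 118 113 102  92  88  83   0   0   0   0   0   0   0
    0   0   0   0   0   0   0  84  89  87  82]
 [  0   0   0   0   0   0   0   0   0   0   0   0   0   0   0   0   0   0
    0   0   0   0   0   0   0  93  84  81   0]
 [  0   0   0   0   0   0   0   0   0   0   0   0   0   0   0   0   0   0
    0   0   0   0   0   0   0   0  84  81  85]
 [  0   0   0   0   0   0   0   0   0   0   0   0   0   0   0   0   0   0
    0   0   0   0   0   0   0   0  89  83  84]
 [  0   0   0   0   0   0   0   0   0   0   0   0   0   0   0   0   0   0
    0   0   0   0   0   0   0   0  89  88  85]]
```

View pics/crop1.png

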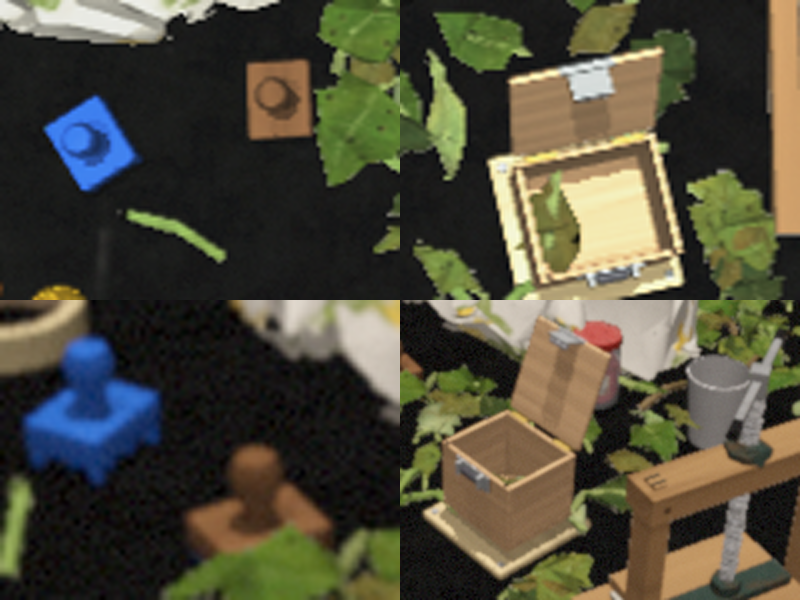

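The brown block at top (243,265) is confirmed as the one meant: same shape as the blue one, brown colour, and lying square to the table. Next I'll zoom in on the case to pick its corners.

Run:
```python
from h import *
T=camera("top");S=camera("scene")
def c(P,x,y,w,h):
    im=cv2.resize(P['image'][y:y+h,x:x+w],(400,600),interpolation=cv2.INTER_CUBIC)
    for i in range(0,max(w,h),10):
        u=int(i*400/w);v=int(i*600/h)
        cv2.line(im,(u,0),(u,8),(255,0,0),1);cv2.line(im,(0,v),(8,v),(255,0,0),1)
    return im
save('crop2.png',np.hstack([c(T,325,210,64+6,105),c(S,285,195,100,150)]))
```

```text
(no output)
```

View pics/crop2.png

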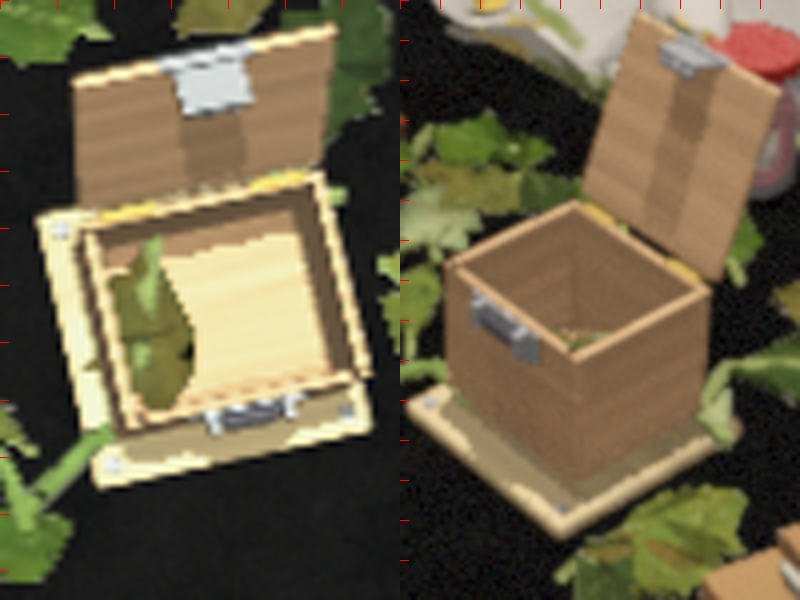

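```bash
cat > fit.py <<'E'
from h import *
from scipy.optimize import least_squares
T=camera("top");S=camera("scene")
t=lambda u,v:(325+u/5.714-.4,210+v/5.714-.4)
s=lambda u,v:(285+(u-400)/4-.4,195+v/4-.4)
B=.010
obs=[(T,(67,67,'b'),t(40,218)),(T,(-67,67,'b'),t(97,480)),(T,(-67,-67,'b'),t(369,422)),
(T,(47,55,'r'),t(82,228)),(T,(47,-55,'r'),t(325,176)),(T,(-47,-55,'r'),t(370,373)),(T,(-47,55,'r'),t(125,432)),
(S,(-47,55,'r'),s(445,263)),(S,(-47,-55,'r'),s(574,361)),(S,(47,-55,'r'),s(710,292)),(S,(47,55,'r'),s(577,203)),
(S,(-67,67,'b'),s(408,407)),(S,(-67,-67,'b'),s(562,525)),(S,(67,-67,'b'),s(742,427)),
(T,(1,55,'l'),t(75,83)),(T,(1,-55,'l'),t(337,30)),(S,(1,55,'l'),s(637,13)),(S,(1,-55,'l'),s(780,88))]
def pts(p):
    x,y,a,dz,th=p; out=[]
    for P,(u,v,k),_ in obs:
        if k=='l': X=47-113*np.cos(th); Z=109+dz*1e3+113*np.sin(th)
        else: X=u; Z=10 if k=='b' else 108+dz*1e3
        Y=v; c,sn=np.cos(a),np.sin(a)
        out.append([x+(c*X-sn*Y)/1e3,y+(sn*X+c*Y)/1e3,Z/1e3])
    return np.array(out)
def res(p):
    q=pts(p); return np.concatenate([proj(o[0],q[i])[0]-np.array(o[2]) for i,o in enumerate(obs)])
r=least_squares(res,[.57,-.14,0.17,0,1.9],loss='soft_l1'); print(r.x.round(4)); print(r.fun.reshape(-1,2).round(1).tolist())
# block: plate corners at z=.028 in top, pixel edges
c=[(231+.3,249.5),(231+21.2-.0,249.5)]
for uv in((230.8,253.5),(251.5,253),(231.6,275.8),(252,275)): print(onz(T,uv,.028).round(4))
rr=silhouettes("print_block_a",S)
for q in rr: print(q['bbox'],q['conf'])
print(onz(T,(241.8,264-.0),.028), proj(S,[onz(T,(241.6,264.3),.028)*[1,1,0]+[0,0,.068]]), proj(T,[onz(T,(241.6,264.3),.028)*[1,1,0]+[0,0,.068]]))
E
python3 fit.py
```

```text
[ 0.5588 -0.1487  0.2204 -0.0036  1.9463]
[[-0.7, -0.5], [-0.1, 1.9], [0.8, 1.8], [-0.3, -1.1], [-0.4, -0.8], [0.3, 0.9], [0.3, -0.3], [-0.4, 0.0], [0.7, 0.3], [0.5, -0.2], [-0.1, -0.7], [-0.6, -0.9], [-0.4, 1.4], [0.9, -0.6], [-0.3, 0.3], [0.1, -0.0], [0.0, -0.3], [0.2, 1.5]]
[0.5864 0.2008 0.028 ]
[0.5885 0.1453 0.028 ]
[0.5265 0.1963 0.028 ]
[0.5293 0.142  0.028 ]
[224.8, 187.8, 251.4, 219.6] 0.81
[256.3, 209.2, 288.0, 232.6] 0.71
[0.55846833 0.17025478 0.028     ] [[270.31026287 209.90997519]] [[239.2725471  262.56900955]]
```

Run:
```python
from h import *
T=camera("top");S=camera("scene")
c=[onz(T,uv,.028) for uv in((233.6,253.6),(252.0,253.0),(234.6,275.4),(252.6,274.6))]
print(np.round(c,4),np.mean(c,0)); print('knob',onz(T,(240.5,263),.06))
m=np.mean(c,0); print(proj(S,[[m[0],m[1],.068],[m[0],m[1],.048]]), 'top crop knob scene approx (256/5+220)=271.2,270/5')
# knob in scene: brightness profile
print('predicted scene knob row', 180+(445-300)/5, 180+(500-300)/5, 'u',220+255/5)
print(get_obs()['clock'])
```

```text
[[0.5863 0.1933 0.028 ]
 [0.5885 0.1439 0.028 ]
 [0.5277 0.1883 0.028 ]
 [0.5304 0.1404 0.028 ]] [0.55821885 0.16649747 0.028     ]
knob [0.55748072 0.16879756 0.06      ]
[[271.1573028  210.6154733 ]
 [271.49232927 217.21002252]] top crop knob scene approx (256/5+220)=271.2,270/5
predicted scene knob row 209.0 220.0 u 271.0
1.3
```

>>> drive_tool(
  increments=[
    [[16,26,0],[0,0,-2],1],
    [[16,26,0],[0,0,-2],1],
    [[16,26,-2],[0,0,-2],1],
    [[16,26,-2],[0,0,-2],1],
    [[16,26,-2],[0,0,-2],1],
    [[16,26,-2],[0,0,-2],1],
    [[16,26,-2],[0,0,-2],1],
    [[16,26,-2],[0,0,-2],1],
  ],
)

```text
clock: 1.97
eef_pos: [0.2961, -0.2618, 0.2194]
tool_rot: [1.0, 0.03, 0.0, 0.0]
ft_force: [0.7, 0.5, -0.1]
grip_width: 0.0853
grasp_force: 0.0
```

>>> drive_tool(
  increments=[
    [[16,27,-2],[0,0,0],1],
    [[16,27,-2],[0,0,0],1],
    [[16,27,-2],[0,0,0],1],
    [[16,27,-2],[0,0,0],1],
    [[16,27,-2],[0,0,0],1],
    [[16,27,-2],[0,0,0],1],
    [[16,27,-2],[0,0,0],1],
    [[16,27,-2],[0,0,0],1],
  ],
)

```text
clock: 2.63
eef_pos: [0.4242, -0.0456, 0.2034]
tool_rot: [1.0, 0.031, 0.0, 0.0]
ft_force: [0.4, 0.5, -0.5]
grip_width: 0.0856
grasp_force: 0.0
```

>>> drive_tool(
  increments=[
    [[16,26,-4],[0,0,0],1],
    [[16,26,-4],[0,0,0],1],
    [[16,26,-4],[0,0,0],1],
    [[16,26,-4],[0,0,0],1],
    [[16,26,-4],[0,0,0],1],
    [[16,26,-4],[0,0,0],1],
    [[16,26,-4],[0,0,0],1],
    [[0,0,0],[0,0,0],1],
  ],
)

```text
clock: 3.3
eef_pos: [0.5433, 0.0875, 0.174]
tool_rot: [0.997, 0.069, -0.001, -0.021]
ft_force: [0.6, 0.1, -0.4]
grip_width: 0.0852
grasp_force: 0.0
```

Run:
```python
from h import *
o=get_obs();print(o['joint_pos'].round(3),o['joint_vel'].round(2),o['tau'].round(1),o['eef_pos'].round(4),o['tool_rot'].round(3),o['ft_torque'].round(2))
```

```text
[0.137 0.369 0.031 1.233 0.041 3.141] [-0.02 -0.05 -0.06  0.04 -0.03  0.  ] [  0.4 -42.9  24.7   0.1   0.3  -0. ] [0.5433 0.0875 0.174 ] [ 0.997  0.069 -0.001 -0.021] [-0.07 -0.06 -0.04]
```

>>> drive_tool(
  increments=[
    [[0,10,0],[0,0,0],1],
    [[0,10,0],[0,0,0],1],
    [[0,0,0],[0,0,0],1],
  ],
)

```text
clock: 3.55
eef_pos: [0.5418, 0.0964, 0.1755]
tool_rot: [0.997, 0.075, -0.002, -0.024]
ft_force: [0.4, 0.7, 0.2]
grip_width: 0.0853
grasp_force: 0.0
```

```bash
cat >> h.py <<'E'
from scipy.spatial.transform import Rotation as Ro
def togo(xyz,alpha_deg):
    o=get_obs(); a=np.radians(alpha_deg)
    d=Ro.from_quat([np.cos(a),np.sin(a),0,0])*Ro.from_quat(o['tool_rot']).inv()
    print('shift mm',((np.array(xyz)-o['eef_pos'])*1e3).round(1),'turn deg',np.degrees(d.as_rotvec()).round(2),'j',o['joint_pos'].round(2),'ft',o['ft_force'].round(1))
E
python3 -c "
from h import *
togo((.558,.167,.16),11.8)"
```

```text
shift mm [ 16.2  70.6 -15.5] turn deg [-2.65 -0.79 14.97] j [0.15 0.37 0.03 1.24 0.05 3.14] ft [0.4 0.7 0.2]
```

>>> drive_tool(
  increments=[
    [[0,0,0],[-1,-0.3,5],1],
    [[0,0,0],[-1,-0.3,5],1],
    [[0,0,0],[-0.6,-0.2,5],1],
    [[4,18,-4],[0,0,0],1],
    [[4,18,-4],[0,0,0],1],
    [[4,18,-4],[0,0,0],1],
    [[4,17,-4],[0,0,0],1],
    [[0,0,0],[0,0,0],1],
  ],
)

```text
clock: 4.22
eef_pos: [0.5579, 0.1691, 0.159]
tool_rot: [0.979, 0.206, 0.001, -0.001]
ft_force: [-0.2, -0.8, -0.3]
grip_width: 0.0855
grasp_force: 0.0
```

```bash
python3 -c "
from h import *
togo((.558,.167,.16),11.8)"
```

```text
shift mm [ 0.1 -2.1  1. ] turn deg [-0.1   0.05 -0.14] j [0.29 0.44 0.1  1.23 0.   3.02] ft [-0.2 -0.8 -0.3]
```

>>> drive_tool(
  increments=[
    [[0,-2,-20],[0,0,0],1],
    [[0,0,-20],[0,0,0],1],
    [[0,0,-20],[0,0,0],1],
    [[0,0,-20],[0,0,0],1],
    [[0,0,-20],[0,0,0],1],
    [[0,0,-12],[0,0,0],1],
    [[0,0,-9],[0,0,0],1],
    [[0,0,0],[0,0,0],1],
  ],
)

```text
clock: 4.88
eef_pos: [0.5565, 0.1637, 0.0368]
tool_rot: [0.979, 0.204, -0.001, 0.0]
ft_force: [0.3, -0.6, 0.0]
grip_width: 0.0854
grasp_force: 0.0
```

>>> drive_tool(
  increments=[
    [[0,0,0],[0,0,0],0],
    [[0,0,0],[0,0,0],0],
    [[0,0,0],[0,0,0],0],
    [[0,0,0],[0,0,0],0],
    [[0,0,0],[0,0,0],0],
    [[0,0,0],[0,0,0],0],
    [[0,0,0],[0,0,0],0],
    [[0,0,0],[0,0,0],0],
  ],
)

```text
clock: 5.55
eef_pos: [0.5587, 0.1655, 0.0394]
tool_rot: [0.979, 0.205, 0.001, -0.001]
ft_force: [-0.8, 0.5, 6.0]
grip_width: 0.0244
grasp_force: 58.6
```

>>> drive_tool(
  increments=[
    [[0,0,5],[0,0,0],0],
    [[0,0,15],[0,0,0],0],
    [[0,0,25],[0,0,0],0],
    [[0,0,25],[0,0,0],0],
    [[0,0,25],[0,0,0],0],
    [[0,0,25],[0,0,0],0],
    [[0,0,25],[0,0,0],0],
    [[0,0,25],[0,0,0],0],
  ],
)

```text
clock: 6.22
eef_pos: [0.5577, 0.1646, 0.2092]
tool_rot: [0.979, 0.204, -0.0, -0.0]
ft_force: [-0.3, 0.8, -0.9]
grip_width: 0.0246
grasp_force: 58.9
```

>>> drive_tool(
  increments=[
    [[-1,-20,0],[0,0,2],0],
    [[-1,-25,0],[0,0,2],0],
    [[-1,-25,0],[0,0,2],0],
    [[-1,-25,0],[0,0,1],0],
    [[-1,-25,0],[0,0,1],0],
    [[-1,-25,0],[0,0,1],0],
    [[-1,-25,0],[0,0,0],0],
    [[-1,-25,0],[0,0,0],0],
  ],
)

```text
clock: 6.88
eef_pos: [0.5496, -0.0314, 0.208]
tool_rot: [0.96, 0.281, -0.0, -0.0]
ft_force: [0.8, 0.3, -0.6]
grip_width: 0.0247
grasp_force: 58.9
```

>>> drive_tool(
  increments=[
    [[-1,-25,0],[0,0,0],0],
    [[-1,-25,0],[0,0,0],0],
    [[0,-25,0],[0,0,0],0],
    [[0,-25,0],[0,0,0],0],
    [[0,-20,0],[0,0,0],0],
    [[0,-7,0],[0,0,0],0],
    [[0,0,0],[0,0,0],0],
    [[0,0,0],[0,0,0],0],
  ],
)

```text
clock: 7.55
eef_pos: [0.5479, -0.1567, 0.208]
tool_rot: [0.96, 0.28, 0.0, -0.001]
ft_force: [0.7, -0.3, -1.1]
grip_width: 0.0244
grasp_force: 59.0
```

Run:
```python
from h import *
togo((.5605,-.1565,.21),16.3)
T=camera("top");S=camera("scene")
def c(P,x,y,w,h): return cv2.resize(P['image'][y:y+h,x:x+w],(400,600),interpolation=cv2.INTER_CUBIC)
save('carry.png',np.hstack([c(T,310,200,80,120),c(S,265,165,120,180)]))
```

```text
shift mm [12.6  0.2  2. ] turn deg [-0.1  -0.01  0.04] j [-0.28  0.39  0.15  1.33  0.    2.29] ft [ 0.7 -0.3 -1.1]
```

View pics/carry.png

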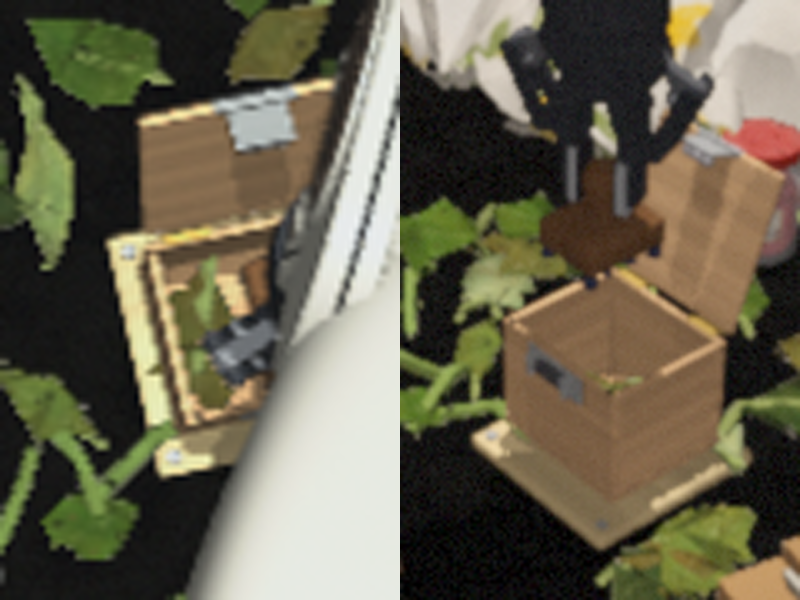

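The block hangs upright and square above the case, at scene crop (600,225), with the opening clear below it. I'll shift it in over the well and lower it.

>>> drive_tool(
  increments=[
    [[6,0,0],[0,0,0],0],
    [[6,0,0],[0,0,0],0],
    [[0,0,-18],[0,0,0],0],
    [[0,0,-18],[0,0,0],0],
    [[0,0,-18],[0,0,0],0],
    [[0,0,-18],[0,0,0],0],
    [[0,0,-18],[0,0,0],0],
    [[0,0,-10],[0,0,0],0],
  ],
)

```text
clock: 8.32
eef_pos: [0.5598, -0.1559, 0.106]
tool_rot: [0.96, 0.281, -0.001, -0.001]
ft_force: [-0.4, 0.1, -1.9]
grip_width: 0.0242
grasp_force: 59.0
```

>>> drive_tool(
  increments=[
    [[0,0,-6],[0,0,0],0],
    [[0,0,-4],[0,0,0],0],
    [[0,0,-3],[0,0,0],0],
    [[0,0,-2],[0,0,0],0],
    [[0,0,0],[0,0,0],0],
  ],
)

```text
clock: 8.73
eef_pos: [0.5606, -0.1571, 0.0937]
tool_rot: [0.96, 0.281, 0.001, -0.0]
ft_force: [-0.5, 0.9, 0.1]
grip_width: 0.0246
grasp_force: 59.0
```

>>> drive_tool(
  increments=[
    [[0,0,-4],[0,0,0],0],
    [[0,0,-4],[0,0,0],0],
    [[0,0,-3],[0,0,0],0],
    [[0,0,-2],[0,0,0],0],
    [[0,0,-1],[0,0,0],0],
    [[0,0,0],[0,0,0],0],
  ],
)

```text
clock: 9.23
eef_pos: [0.5599, -0.157, 0.0789]
tool_rot: [0.96, 0.281, 0.0, -0.0]
ft_force: [-0.5, 0.1, -0.4]
grip_width: 0.0244
grasp_force: 59.0
```

>>> drive_tool(
  increments=[
    [[0,0,-2],[0,0,0],0],
    [[0,0,-2],[0,0,0],0],
    [[0,0,0],[0,0,0],0],
  ],
)

```text
clock: 9.48
eef_pos: [0.5599, -0.157, 0.0749]
tool_rot: [0.96, 0.281, 0.0, -0.0]
ft_force: [-0.4, -0.6, -1.4]
grip_width: 0.0245
grasp_force: 59.0
```

>>> drive_tool(
  increments=[
    [[0,0,-2],[0,0,0],0],
    [[0,0,-1],[0,0,0],0],
    [[0,0,0],[0,0,0],0],
  ],
)

```text
clock: 9.73
eef_pos: [0.56, -0.157, 0.072]
tool_rot: [0.96, 0.281, 0.0, -0.0]
ft_force: [-0.2, -0.3, -1.2]
grip_width: 0.0248
grasp_force: 59.0
```

>>> drive_tool(
  increments=[
    [[0,0,-2],[0,0,0],0],
    [[0,0,-1],[0,0,0],0],
    [[0,0,0],[0,0,0],0],
  ],
)

```text
clock: 9.98
eef_pos: [0.56, -0.157, 0.069]
tool_rot: [0.96, 0.281, 0.0, -0.0]
ft_force: [0.2, -0.4, -0.5]
grip_width: 0.0244
grasp_force: 59.0
```

>>> drive_tool(
  increments=[
    [[0,0,-1],[0,0,0],0],
    [[0,0,-1],[0,0,0],0],
    [[0,0,0],[0,0,0],0],
  ],
)

```text
clock: 10.23
eef_pos: [0.5601, -0.157, 0.0671]
tool_rot: [0.96, 0.281, 0.0, -0.0]
ft_force: [-0.1, -0.4, -1.6]
grip_width: 0.0245
grasp_force: 59.0
```

>>> drive_tool(
  increments=[
    [[0,0,-1],[0,0,0],0],
    [[0,0,-1],[0,0,0],0],
    [[0,0,0],[0,0,0],0],
  ],
)

```text
clock: 10.48
eef_pos: [0.56, -0.157, 0.0651]
tool_rot: [0.96, 0.281, 0.0, -0.0]
ft_force: [-0.0, -0.6, -1.2]
grip_width: 0.0243
grasp_force: 59.0
```

>>> drive_tool(
  increments=[
    [[0,0,-1],[0,0,0],0],
    [[0,0,0],[0,0,0],0],
  ],
)

```text
clock: 10.65
eef_pos: [0.5601, -0.157, 0.0648]
tool_rot: [0.96, 0.281, 0.001, -0.0]
ft_force: [-1.3, 0.1, 1.7]
grip_width: 0.0246
grasp_force: 59.3
```

>>> drive_tool(
  increments=[
    [[0,0,-1],[0,0,0],0],
    [[0,0,0],[0,0,0],0],
  ],
)

```text
clock: 10.82
eef_pos: [0.5602, -0.1569, 0.0647]
tool_rot: [0.96, 0.281, 0.001, -0.0]
ft_force: [-3.6, 1.2, 7.7]
grip_width: 0.0244
grasp_force: 59.7
```

>>> drive_tool(
  increments=[
    [[0,0,1],[0,0,0],0],
    [[0,0,0],[0,0,0],0.5],
    [[0,0,0],[0,0,0],0.5],
    [[0,0,0],[0,0,0],0.5],
    [[0,0,0],[0,0,0],0.5],
    [[0,0,0],[0,0,0],0.5],
  ],
)

```text
clock: 11.32
eef_pos: [0.5602, -0.1571, 0.0641]
tool_rot: [0.96, 0.281, 0.0, -0.0]
ft_force: [-0.9, 0.3, 0.6]
grip_width: 0.0429
grasp_force: 0.0
```

>>> drive_tool(
  increments=[
    [[0,0,10],[0,0,0],0.5],
    [[0,0,15],[0,0,0],0.5],
    [[0,0,20],[0,0,0],0.5],
    [[0,0,25],[0,0,0],0.5],
    [[0,0,30],[0,0,0],0.5],
    [[0,0,30],[0,0,0],0.5],
    [[0,0,30],[0,0,0],0.5],
    [[-5,0,30],[0,0,0],0],
  ],
)

```text
clock: 11.98
eef_pos: [0.5555, -0.157, 0.2566]
tool_rot: [0.96, 0.281, 0.001, 0.0]
ft_force: [0.4, -0.4, 0.2]
grip_width: 0.032
grasp_force: 0.0
```

Floor felt at TCP z about 0.065, which puts the box about 3.5 mm low and agrees with the image fit. Now I'll plan the lid path.

```bash
cat > lid.py <<'E'
from h import *
C=np.array([.5588,-.1487]);A=.2204;DZ=-.0035
def W(x,z,y=0): # local mm (x,y from case, z world mm)
    c,s=np.cos(A),np.sin(A); return np.array([C[0]*1e3+c*x-s*y,C[1]*1e3+s*x+c*y,z])
def F(th):
    r=np.interp(th,[.25,1.2,1.5],[100,100,92])
    return W(47-r*np.cos(th)+7*np.sin(th)+11,109+DZ*1e3+r*np.sin(th)+7*np.cos(th))
E
python3 - <<'E'
from lid import *
o=get_obs(); p=o['eef_pos']*1e3
w=[p,W(128,258),W(128,186),F(1.946)]
ths=[1.82,1.7,1.57,1.44,1.31,1.18,1.05,.92,.79,.66,.53,.42,.32]
w+= [F(t) for t in ths]
for a,b in zip(w,w[1:]): print((b-a).round(1),b.round(0))
togo(W(128,258)/1e3,6.3)
T=camera("top");S=camera("scene")
save('placed.png',np.hstack([cv2.resize(P['image'][y:y+h,x:x+w_],(400,600),interpolation=cv2.INTER_CUBIC) for P,x,y,w_,h in((T,310,200,80,120),(S,265,165,120,180))]))
E
```

```text
[128.2  36.2   1.4] [ 684. -121.  258.]
[  0.   0. -72.] [ 684. -121.  186.]
[-29.1  -6.5   2.5] [ 655. -127.  189.]
[-10.5  -2.4   4.4] [ 644. -130.  193.]
[-10.4  -2.3   2.9] [ 634. -132.  196.]
[-11.6  -2.6   1.7] [ 622. -135.  198.]
[-11.9  -2.7   1.7] [ 610. -137.  199.]
[-12.7  -2.8   1.9] [ 598. -140.  201.]
[-13.   -2.9  -0.5] [ 585. -143.  201.]
[-11.8  -2.6  -4.9] [ 573. -146.  196.]
[-11.1  -2.5  -6.4] [ 562. -148.  189.]
[-10.1  -2.3  -7.8] [ 552. -150.  181.]
[-9.1 -2.  -9.1] [ 542. -152.  172.]
[ -7.8  -1.8 -10.2] [ 535. -154.  162.]
[-5.6 -1.2 -9.4] [ 529. -155.  153.]
[-4.2 -0.9 -9.1] [ 525. -156.  144.]
shift mm [128.2  36.2   1.4] turn deg [-1.000e-02  1.300e-01 -2.001e+01] j [-0.28  0.39  0.28  1.46  0.    2.3 ] ft [ 0.4 -0.4  0.2]
```

View pics/placed.png

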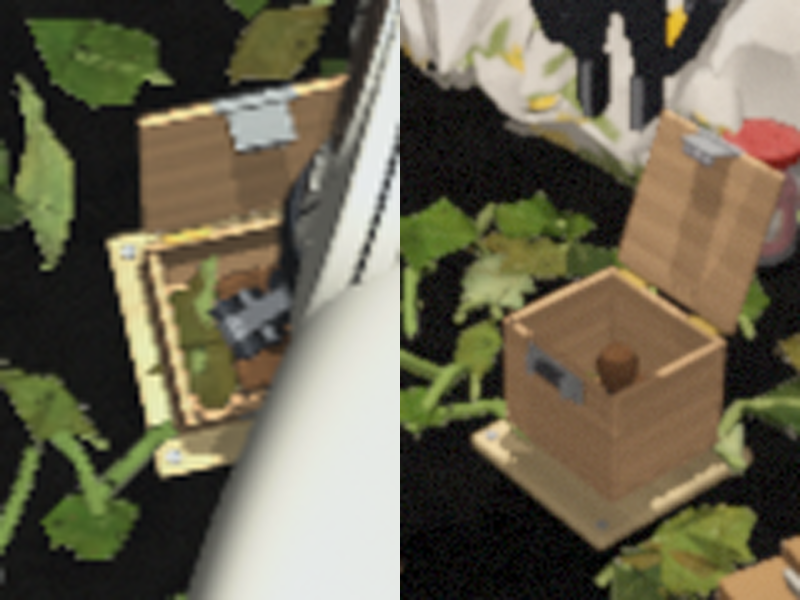

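The block stands upright in the case, with its knob at scene crop (618,365), and the lid is still open. I'll go over the lid and get behind it.

>>> drive_tool(
  increments=[
    [[20,6,1],[0,0,-5],0],
    [[20,6,0],[0,0,-5],0],
    [[20,6,0],[0,0,-5],0],
    [[20,6,0],[0,0,-5],0],
    [[20,6,0],[0,0,0],0],
    [[20,6,0],[0,0,0],0],
    [[8,0,0],[0,0,0],0],
    [[0,0,0],[0,0,0],0],
  ],
)

```text
clock: 12.75
eef_pos: [0.6844, -0.1203, 0.2535]
tool_rot: [0.994, 0.11, -0.0, -0.0]
ft_force: [-0.1, -0.6, -0.2]
grip_width: 0.0001
grasp_force: 0.0
```

>>> drive_tool(
  increments=[
    [[0,0,-12],[0,0,0],0],
    [[0,0,-12],[0,0,0],0],
    [[0,0,-12],[0,0,0],0],
    [[0,0,-12],[0,0,0],0],
    [[0,0,-12],[0,0,0],0],
    [[0,0,-12],[0,0,0],0],
    [[0,0,0],[0,0,0],0],
  ],
)

```text
clock: 13.33
eef_pos: [0.6807, -0.1211, 0.1802]
tool_rot: [0.994, 0.109, -0.002, -0.001]
ft_force: [-0.4, -0.7, 0.3]
grip_width: 0.0
grasp_force: 0.0
```

```bash
python3 -c "
from lid import *
togo(F(1.946)/1e3,6.3);print(get_obs()['grip_width'])"
```

```text
shift mm [-26.1  -6.2   8.3] turn deg [-0.08 -0.28  0.04] j [-0.18  0.67  0.53  1.44  0.    2.75] ft [-0.4 -0.7  0.3]
4.800680590715745e-05
```

Now I'll push the lid from behind along the arc.

>>> drive_tool(
  increments=[
    [[-13,-3,4],[0,0,0],0],
    [[-13,-3,4],[0,0,0],0],
    [[-10,-2,4],[0,0,0],0],
    [[-10,-2,3],[0,0,0],0],
    [[0,0,0],[0,0,0],0],
  ],
)

```text
clock: 13.75
eef_pos: [0.6359, -0.1318, 0.2006]
tool_rot: [0.994, 0.109, 0.001, 0.0]
ft_force: [-0.3, -0.2, 0.7]
grip_width: 0.0002
grasp_force: 0.0
```

>>> drive_tool(
  increments=[
    [[-12,-3,2],[0,0,0],0],
    [[-12,-3,2],[0,0,0],0],
    [[-13,-3,2],[0,0,0],0],
    [[-13,-3,-1],[0,0,0],0],
    [[0,0,0],[0,0,0],0],
  ],
)

```text
clock: 14.17
eef_pos: [0.5857, -0.1435, 0.2042]
tool_rot: [0.994, 0.109, 0.0, -0.0]
ft_force: [0.4, 0.2, -0.4]
grip_width: -0.0002
grasp_force: 0.0
```

```bash
python3 -c "
from lid import *
togo(F(1.18)/1e3,6.3)
S=camera('scene');T=camera('top')
for P in(T,S): print([(r['bbox'],round(r['conf'],2)) for r in silhouettes('lid',P)[:2]])"
```

```text
shift mm [-1.1  0.6 -3.6] turn deg [-0.01  0.04  0.07] j [-0.24  0.46  0.25  1.36  0.    2.68] ft [ 0.4  0.2 -0.4]
[([339.6, 244.6, 359.6, 257.5], 0.6)]
[([315.9, 208.5, 362.4, 265.4], 0.97)]
```

>>> drive_tool(
  increments=[
    [[-13,-3,-8],[0,0,0],0],
    [[-11,-3,-7],[0,0,0],0],
    [[-10,-2,-8],[0,0,0],0],
    [[-9,-2,-9],[0,0,0],0],
    [[0,0,0],[0,0,0],0],
  ],
)

```text
clock: 14.78
eef_pos: [0.5425, -0.1529, 0.1696]
tool_rot: [0.994, 0.109, -0.001, -0.001]
ft_force: [-0.8, 0.7, -0.3]
grip_width: 0.0001
grasp_force: 0.0
```

>>> drive_tool(
  increments=[
    [[-8,-2,-10],[0,0,0],0],
    [[-6,-1,-10],[0,0,0],0],
    [[-4,-1,-9],[0,0,0],0],
    [[0,0,0],[0,0,0],0],
  ],
)

```text
clock: 15.12
eef_pos: [0.5252, -0.1567, 0.1406]
tool_rot: [0.994, 0.11, -0.001, -0.001]
ft_force: [-0.4, -0.4, 0.1]
grip_width: -0.0001
grasp_force: 0.0
```

Run:
```python
from lid import *
togo(F(.32)/1e3,6.3); togo(F(.2)/1e3,6.3);togo(F(.12)/1e3,6.3); togo(W(-48,112.5)/1e3,6.3)
S=camera('scene');T=camera('top')
save('lid.png',np.hstack([cv2.resize(P['image'][y:y+h,x:x+w_],(400,600),interpolation=cv2.INTER_CUBIC) for P,x,y,w_,h in((T,310,200,80,120),(S,265,165,120,180))]))
```

```text
shift mm [-0.3  0.4  3. ] turn deg [-0.09 -0.13  0.01] j [-0.29  0.39 -0.03  1.16  0.    2.63] ft [-0.4 -0.4  0.1]
shift mm [-4.1 -0.5 -8.4] turn deg [-0.09 -0.13  0.01] j [-0.29  0.39 -0.03  1.16  0.    2.63] ft [-0.4 -0.4  0.1]
shift mm [ -5.9  -0.9 -16.2] turn deg [-0.09 -0.13  0.01] j [-0.29  0.39 -0.03  1.16  0.    2.63] ft [-0.4 -0.4  0.1]
shift mm [-13.2  -2.5 -28.1] turn deg [-0.09 -0.13  0.01] j [-0.29  0.39 -0.03  1.16  0.    2.63] ft [-0.4 -0.4  0.1]
```

View pics/lid.png

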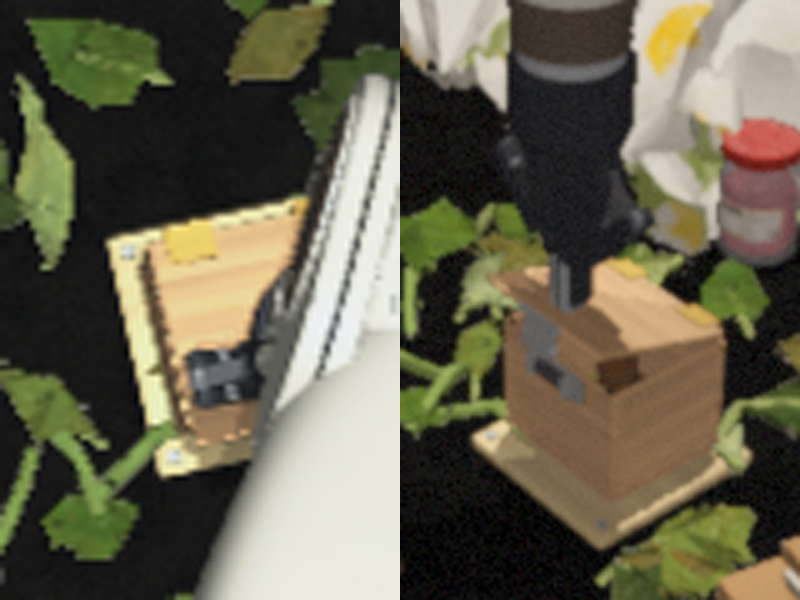

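The lid is nearly down (about 0.3 rad) with the fingertips on it, at scene crop (570,300). I'll shift to the catch point and press slowly.

>>> drive_tool(
  increments=[
    [[-5,-1,0],[0,0,0],0],
    [[-5,-1,-4],[0,0,0],0],
    [[-3,-1,-4],[0,0,0],0],
    [[0,0,-4],[0,0,0],0],
    [[0,0,0],[0,0,0],0],
  ],
)

```text
clock: 15.63
eef_pos: [0.5123, -0.16, 0.1295]
tool_rot: [0.994, 0.109, -0.0, -0.0]
ft_force: [-0.6, -0.7, 0.0]
grip_width: 0.0001
grasp_force: 0.0
```

>>> drive_tool(
  increments=[
    [[0,0,-2],[0,0,0],0],
    [[0,0,-2],[0,0,0],0],
    [[0,0,0],[0,0,0],0],
  ],
)

```text
clock: 15.88
eef_pos: [0.5131, -0.16, 0.1259]
tool_rot: [0.994, 0.11, 0.0, -0.0]
ft_force: [0.8, -0.2, 0.2]
grip_width: 0.0001
grasp_force: 0.0
```

>>> drive_tool(
  increments=[
    [[0,0,-1],[0,0,0],0],
    [[0,0,-1],[0,0,0],0],
    [[0,0,0],[0,0,0],0],
  ],
)

```text
clock: 16.13
eef_pos: [0.5132, -0.16, 0.1242]
tool_rot: [0.994, 0.11, 0.001, -0.0]
ft_force: [0.2, -0.9, 0.3]
grip_width: -0.0001
grasp_force: 0.0
```

>>> drive_tool(
  increments=[
    [[0,0,-1],[0,0,0],0],
    [[0,0,-1],[0,0,0],0],
    [[0,0,0],[0,0,0],0],
  ],
)

```text
clock: 16.38
eef_pos: [0.5132, -0.1601, 0.1223]
tool_rot: [0.994, 0.11, 0.001, -0.0]
ft_force: [0.1, -0.0, 0.0]
grip_width: -0.0002
grasp_force: 0.2
```

>>> drive_tool(
  increments=[
    [[0,0,-1],[0,0,0],0],
    [[0,0,-1],[0,0,0],0],
    [[0,0,0],[0,0,0],0],
  ],
)

```text
clock: 16.63
eef_pos: [0.5131, -0.1601, 0.1213]
tool_rot: [0.994, 0.11, 0.001, 0.0]
ft_force: [-2.8, 0.9, 6.2]
grip_width: 0.0001
grasp_force: 3.0
```

>>> drive_tool(
  increments=[
    [[0,0,-1],[0,0,0],0],
    [[0,0,0],[0,0,0],0],
  ],
)

```text
clock: 16.8
eef_pos: [0.513, -0.1602, 0.1204]
tool_rot: [0.994, 0.11, 0.001, 0.0]
ft_force: [-3.0, 0.7, 8.1]
grip_width: 0.0001
grasp_force: 3.5
```

>>> drive_tool(
  increments=[
    [[0,0,-1],[0,0,0],0],
    [[0,0,0],[0,0,0],0],
  ],
)

```text
clock: 16.97
eef_pos: [0.5128, -0.1602, 0.1193]
tool_rot: [0.994, 0.11, 0.001, 0.0]
ft_force: [-3.0, 0.4, 7.1]
grip_width: -0.0004
grasp_force: 3.5
```

>>> drive_tool(
  increments=[
    [[0,0,-1],[0,0,0],0],
    [[0,0,0],[0,0,0],0],
  ],
)

```text
clock: 17.13
eef_pos: [0.5127, -0.1602, 0.1181]
tool_rot: [0.994, 0.11, 0.0, 0.0]
ft_force: [-3.3, 0.8, 5.8]
grip_width: -0.0001
grasp_force: 2.8
```

>>> drive_tool(
  increments=[
    [[0,0,-1],[0,0,0],0],
    [[0,0,0],[0,0,0],0],
  ],
)

```text
clock: 17.3
eef_pos: [0.5125, -0.1602, 0.1167]
tool_rot: [0.994, 0.11, 0.0, 0.0]
ft_force: [-2.5, 0.1, 3.9]
grip_width: 0.0001
grasp_force: 1.8
```

>>> drive_tool(
  increments=[
    [[0,0,-1],[0,0,0],0],
    [[0,0,0],[0,0,0],0],
  ],
)

```text
clock: 17.47
eef_pos: [0.5131, -0.1601, 0.1151]
tool_rot: [0.994, 0.11, 0.001, -0.0]
ft_force: [-1.6, -0.7, 1.5]
grip_width: -0.0002
grasp_force: 0.6
```

>>> drive_tool(
  increments=[
    [[0,0,-1],[0,0,0],0],
    [[0,0,0],[0,0,0],0],
  ],
)

```text
clock: 17.63
eef_pos: [0.5134, -0.1598, 0.1138]
tool_rot: [0.994, 0.11, 0.001, -0.0]
ft_force: [-0.2, -0.9, -0.1]
grip_width: -0.0001
grasp_force: 0.0
```

The force rose to 8 N, then fell to zero at z 0.114, which looks like the click. I'll touch once more to feel the stop.

>>> drive_tool(
  increments=[
    [[0,0,-1],[0,0,0],0],
    [[0,0,0],[0,0,0],0],
  ],
)

```text
clock: 17.8
eef_pos: [0.5133, -0.1599, 0.1129]
tool_rot: [0.994, 0.11, 0.0, -0.0]
ft_force: [0.4, -1.0, 0.7]
grip_width: -0.0
grasp_force: 0.0
```

>>> drive_tool(
  increments=[
    [[0,0,-1],[0,0,0],0],
    [[0,0,0],[0,0,0],0],
  ],
)

```text
clock: 17.97
eef_pos: [0.5133, -0.16, 0.1123]
tool_rot: [0.994, 0.11, 0.001, -0.0]
ft_force: [-0.4, -0.7, 1.1]
grip_width: 0.0002
grasp_force: 0.0
```

>>> drive_tool(
  increments=[
    [[0,0,-1],[0,0,0],0],
    [[0,0,0],[0,0,0],0],
  ],
)

```text
clock: 18.13
eef_pos: [0.5134, -0.16, 0.1121]
tool_rot: [0.994, 0.11, 0.001, -0.0]
ft_force: [-2.3, 0.6, 4.9]
grip_width: -0.0
grasp_force: 2.5
```

Firm stop at the shut height (0.1122 m). I'll back off and check.

>>> drive_tool(
  increments=[
    [[0,0,3],[0,0,0],0],
    [[0,0,15],[0,0,0],0],
    [[-5,0,30],[0,0,0],0],
    [[-20,-10,30],[0,0,0],0],
    [[-25,-20,20],[0,0,0],0],
    [[-25,-20,0],[0,0,0],0],
    [[-25,-25,0],[0,0,0],0],
    [[-25,-25,0],[0,0,0],0],
  ],
)

```text
clock: 18.8
eef_pos: [0.3874, -0.2607, 0.2101]
tool_rot: [0.994, 0.11, 0.001, 0.0]
ft_force: [0.1, -1.1, 0.6]
grip_width: -0.0
grasp_force: 0.0
```

>>> drive_tool(
  increments=[
    [[-15,-30,0],[0,0,0],0],
    [[-15,-30,0],[0,0,0],0],
    [[-15,-30,0],[0,0,0],0],
    [[-5,-30,0],[0,0,0],0],
    [[0,0,0],[0,0,0],0],
  ],
)

```text
clock: 19.22
eef_pos: [0.3369, -0.3848, 0.2093]
tool_rot: [0.994, 0.107, 0.001, 0.001]
ft_force: [1.0, -0.8, -0.1]
grip_width: 0.0004
grasp_force: 0.0
```

Run:
```python
from lid import *
S=camera('scene');T=camera('top')
save('end.png',np.hstack([cv2.resize(P['image'][y:y+h,x:x+w_],(400,600),interpolation=cv2.INTER_CUBIC) for P,x,y,w_,h in((T,310,200,80,120),(S,265,165,120,180))]))
print(get_obs()['eef_pos'])
```

```text
[ 0.33763309 -0.38074186  0.20895683]
```

View pics/end.png

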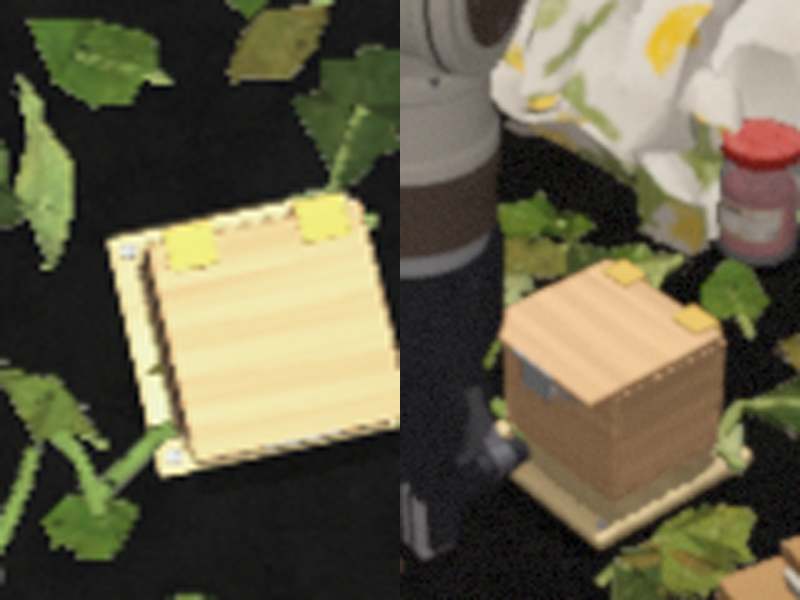

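The lid lies flat and shut over the box at scene crop (610,330), with the tongue behind the catch. The robot is clear of everything.

```bash
python3 -c "
from workcell import *
print(job_done())"
```

```text
the job is handed in; nothing more can be done
None
```

The brown printing block stands upright in the case, and the lid clicked shut with at most about 8 N pressed and stays flat; I handed the job in at about 19 s on the robot's clock.

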